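# Free the pail from the bench bar clamp

## Robot

A 7-joint arm with a two-finger parallel gripper is mounted at the origin on the work surface. World frame = base frame: x ahead of the robot, y to its left, z up, the work surface at z = 0. Lengths are in m, angles in degrees, forces in N, time in s.
With the tool pointing down it reaches from about 0.4 to 0.875 m from the base axis. Payload 19.3 kg.
Tool frame: the origin (TCP) lies on the front face of the gripper's body, between the roots of the fingers; the fingertips stand 73 mm ahead of it and the grasp point (between the pads) lies 54 mm ahead of it; x points along the fingers, y is the direction in which the jaws open and shut, and the axes are right-handed (so a half turn about x gives the same grasp; the last joint's range is limited). The gripper opens to 85 mm and grips with 20 to 120 N. Pads are 22 mm wide; open, the fingers measure 114 mm over their backs; the gripper's body (76 mm by 85 mm) begins 54 mm behind the grasp point. The pads swing forward as they close: fully open they stand 13 mm farther back than shut.
Start: joints at [63.587, 29.874, -2.08, 91.645, 1.215, 58.505, -6.463], TCP at [0.238, -0.578, 0.304] pointing down, gripper open.
Joint ranges: [-166.77, 166.77], [-17.47, 122.26], [-85.68, 81.53], [9.62, 139.38], [-72.42, 252.41], [9.2, 110.78], [-144.41, 144.41]. Speed limits (degrees/s): [108.29, 108.29, 136.94, 136.94, 172.46, 172.46, 172.46].

## Interface

Orientations are given as a 3x3 rotation matrix whose columns are the frame's x, y, z axes.
In Python, from plant import env gives the robot as it stands.
- The arm moves only by the tool move_arm, never from a script. Its argument "deltas" is a list of rows, each an object with "fingers": the opening in per cent of the stroke, from 0 (shut) to 100 (fully open); "translation": the shift along the tool's x, y, z in mm, a list of three; "spin": the turn about the tool's x in degrees. In form: [{"fingers": fingers, "translation": [x, y, z], "spin": spin}, ...]. A call has 1 to 20 rows; each row shifts and turns the commanded pose from where the row before left it, along the tool's axes as they then stand; what a row does not reach is not made up. A row lasts 1/12 s, in which the tool goes at most 41.7 mm and 7.16 degrees, less where a joint would pass 70% of its speed; a pose out of reach is approached as far as the arm can. A call with a gripper value outside its range is refused whole. The fingers move at their own pace and stop on an object; "newtons" is the grip in N (left out, the last holds). Time passes only in rows, so rows that do not move let the fingers close. It gives the time, the measured TCP pose, the force and the opening at its end, in the units of the state.
- env.get_obs(): the state, without advancing time (a new reading comes with each control period).
- env.camera(name): name is "scene" or "top" or "wrist"; returns a dict with "image" (420x560x3 uint8, blue, green, red), "fov_y" (degrees; the focal length in pixels is half the picture's height over the tangent of half this angle, whatever the lens; pixels are square), "cx", "cy" (the principal point, pixels), "rvec" (rotation vector, rad) and "tvec" (3), from world to camera coordinates, as OpenCV has them. Camera axes: x right, y down, z forward; pixel columns grow to the right and rows downward; lengths in m; the calibration is good to about 2 mm. A picture is of the moment at which its call begins. There is no depth.
- env.job_done(): hands the job in, once; it reports no verdict.
The state is a dict: "clock": time; "qpos": joint angles; "dq": joint speeds; "joint_torque": joint torques, N m; "position": TCP position; "tcp_rot": TCP orientation; "ft_force": force on the tool from outside, world axes, zero at the start; "wrist_torque": the same for the moment, N m; "finger_gap": opening from 0.0 (shut) to 1.0 (fully open).
Only numpy, scipy, OpenCV 4.12 (cv2) and the standard library are available. Lean on these libraries where they do the work, as an engineer would, in place of code of your own. Each camera call takes 0.05 s, during which the arm holds its last target. There are 200 camera calls.

## Task

The lid is back on the small white pail that is held in the bench bar clamp, so open the clamp: with a fingertip press the release button on top of the sliding jaw fully down and, keeping it down, push the jaw back along its toothed bar, away from the pail, all the way against the end stop; then let go of the button and move clear. It takes only pressing and pushing: pick nothing up, and leave the pail and the other things on the bench standing where they are.

Things in the scene. Friction and masses are not known exactly. Their poses are not given: they have to be found in the camera images.
- clamp: Fixed bench bar clamp, grey castings. Its bright steel bar (20 mm wide, saw teeth on top at 59 mm height) runs along the clamp's own y, from -205 to +285 mm. Fixed jaw at the +y end, sliding jaw opens towards -y, end stop (block 50 mm high) at y -157 to -201 mm. Jaw arms reach 111 mm to +x, 77 mm high. Origin: at bench level under the bar; the release button's middle starts at y +71 mm; z up.
- jaw (a joint): Sliding jaw along the bar, m: 0 closed on the pail (start), grows as it goes back (clamp's -y), 0.156 hard against the end stop. About 4 N friction plus 8 N per m/s while the release is down; stays where left. With the release up a pawl in the teeth (12 mm apart) blocks it from going back, though it can still move towards the pail.
- release (a joint): How far the release button is pressed, m: 0 up (start), 0.008 hard down. Spring return: 3 N to start, 6.5 N hard down. The pawl is clear of the teeth from 0.005 on. Keep it down while the jaw travels, or the pawl drops into the next tooth; springs up when let go (part way if the pawl lands on a tooth).
- release_top (a point): Centre of the top of the release button: ribbed flat steel plate, 40 mm across the bar by 34 mm along it, on the sliding jaw directly over the bar; top 84 mm above the bench when up, 76 mm when down. Moves straight down and travels with the jaw. The casting around it is 70 mm high.
- thumb_rest (a point): Centre of the upright wall of the thumb rest, the grey hump on the sliding jaw just behind the button (2 mm behind its rear edge, 19 mm to the clamp's -y of its middle). The wall faces the pail, is 50 mm wide and reaches 110 mm above the bench; this point is at 97 mm. A fingertip holding the button down can bear on it to push the jaw back. Travels with the jaw.
- jaw_pad (a point): Centre of the round rubber pad, 44 mm in diameter, on the sliding jaw's arm, beside the pail: 55 mm above the bench, 85 mm to the clamp's +x and 51 mm to its +y from the button's middle. Travels with the jaw.
- pail: Closed white plastic pail, full, about 2.4 kg, loose on the bench between the two pads: lid 132 mm in diameter, 118 mm high, wall tapering to 107 mm at the foot, thin wire bail at its side. Origin at the centre of its underside; z up. To stay standing where it is.
- jar: Amber screw-top sample jar, 54 mm in diameter, 72 mm high, near the end-stop end of the clamp on its +x side. Origin at the centre of its underside. Not part of the job.
- mallet: Rubber mallet with a wooden handle, about 270 mm long, lying on the robot's side of the clamp near the fixed jaw. Origin near the middle of its underside, x along it. Not part of the job.
- opener: Flat grey plastic pail opener, 209 mm long, 50 mm wide, 24 mm high at its lip, lying on the robot's side of the clamp. Origin near the middle of its underside, x along it. Not part of the job.
- spare_lid: White plastic lid, 132 mm in diameter, 15 mm high, lying flat past the end-stop end of the clamp. Origin at the centre of its underside. Not part of the job.
There are look-alikes about, which are no part of the job. What is shaped like the pail but black is not meant.

How it is judged:
By the outcome, as a careful person would: the job done as asked, in the order asked, and still so for the second after the job is handed in, with the robot touching nothing.
It also fails if it takes over 35 s, if anything falls off the work surface, if the arm or the gripper's body presses on something with over 40 N, if the wrist force passes 120 N, or if a joint passes its speed limit or range.

## Working session

There is one attempt and no reset: what is moved stays moved. The work goes in short steps, Python scripts to look and compute and a tool call to move; the robot and the scene stay as the last step left them, time stands still between calls to the robot, and variables do not carry over. Pictures are saved under pics/ and viewed, about 8 in all and at most 12, crops included, and the job is handed in when it is done.

Besides the shell and the picture viewer there is one more tool, called by a JSON object that holds its "op" and its "data", one argument or row to a line. move_arm: Moves the arm, as the interface text tells. Its arguments: {"type":"object","properties":{"deltas":{"type":"array"},"newtons":{"type":"number"}},"required":["deltas"]}

```bash
mkdir -p pics; cat > h.py <<'E'
import numpy as np, cv2
from plant import env
def cam(n,f=None):
    c=env.camera(n)
    if f: cv2.imwrite('pics/'+f,c['image'])
    return c
def K(c):
    f=c['image'].shape[0]/2/np.tan(np.radians(c['fov_y'])/2)
    return np.array([[f,0,c['cx']],[0,f,c['cy']],[0,0,1.]])
def ray(c,u,v,z):
    R=cv2.Rodrigues(np.array(c['rvec'],float))[0];t=np.array(c['tvec'],float).ravel()
    o=-R.T@t;d=R.T@np.linalg.inv(K(c))@[u,v,1]
    return o+d*(z-o[2])/d[2]
def proj(c,P):
    return cv2.projectPoints(np.array(P,float).reshape(-1,1,3),np.array(c['rvec'],float),np.array(c['tvec'],float),K(c),None)[0].reshape(-1,2)
E
python3 - <<'E'
from h import *
a=cam('top','top.png');b=cam('scene','scene.png')
for c in(a,b):print(c['fov_y'],c['cx'],c['cy'],c['rvec'],c['tvec'],[k for k in c])
print(env.get_obs())
E
```

```text
47.74467945276158 276.0479519720108 209.32232130492477 [ 2.13253401 -2.14012953  0.18879589] [-0.03952995  0.60075246  1.14947328] ['image', 'fov_y', 'cx', 'cy', 'rvec', 'tvec']
52.32658014458961 280.133668678155 217.34142171368597 [ 1.52946655  2.14598176 -0.77208313] [ 0.24441357 -0.36106842  1.32497715] ['image', 'fov_y', 'cx', 'cy', 'rvec', 'tvec']
{'clock': 0.1, 'qpos': array([63.58878504, 29.90771476, -2.08087397, 91.67092525,  1.2148279 ,
       58.50557767, -6.46236807]), 'dq': array([-0.02977267, -0.04640559, -0.00153152, -0.04535276,  0.01910324,
        0.02804645, -0.01142089]), 'joint_torque': array([ 2.58993845e-03, -9.28496075e+01,  1.98370121e+00, -3.70535409e+01,
        1.81168638e-02,  5.44619048e-03, -1.10232668e-05]), 'position': array([ 0.23793509, -0.57768019,  0.30335933]), 'tcp_rot': array([[-4.89521352e-04,  3.80886887e-01, -9.24621512e-01],
       [ 9.68093261e-04, -9.24621009e-01, -3.80887192e-01],
       [-9.99999412e-01, -1.08157227e-03,  8.38876976e-05]]), 'ft_force': array([-0.31227934,  0.50245423,  0.57194454]), 'wrist_torque': array([ 0.02609436, -0.0297043 , -0.04227647]), 'finger_gap': 1.00052335436578}
```

View pics/top.png

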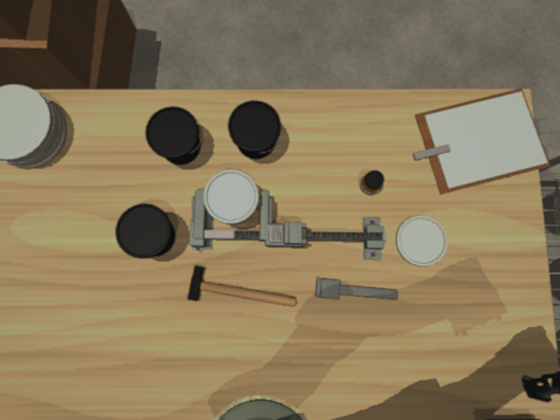

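View pics/scene.png

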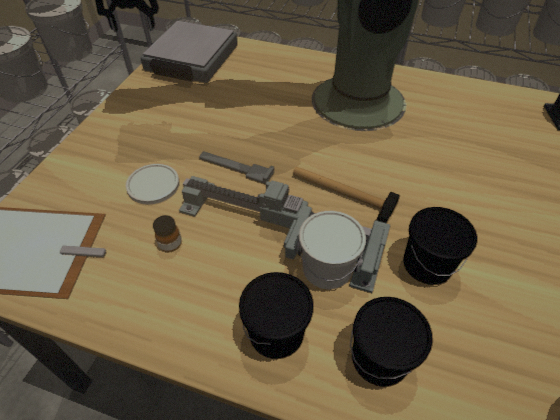

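The top view shows the clamp running from its fixed jaw (200,220) to the end stop (373,238), with the sliding jaw near (285,234). The white lid is at (231,197). Black pails are at (173,135), (254,128) and (146,231), and the loose white lid is at (421,240). The only white pail in the clamp is the one at (231,197), so that's the target. I'll check the jaw in a close crop.

```bash
python3 - <<'E'
from h import *
c=cam('top');d=cam('scene')
i=c['image'][190:270,185:395];j=d['image'][165:265,175:320]
i=cv2.resize(i,None,fx=3.8,fy=3.8,interpolation=cv2.INTER_CUBIC)
j=cv2.resize(j,None,fx=2.8,fy=2.8,interpolation=cv2.INTER_CUBIC)
m=np.zeros((i.shape[0]+j.shape[0],800,3),np.uint8);m[:i.shape[0],:i.shape[1]]=i;m[i.shape[0]:,:j.shape[1]]=j
m=np.clip(m*1.6,0,255).astype(np.uint8)
print(i.shape,j.shape);cv2.imwrite('pics/crop.png',m)
E
```

```text
(304, 798, 3) (280, 406, 3)
```

View pics/crop.png

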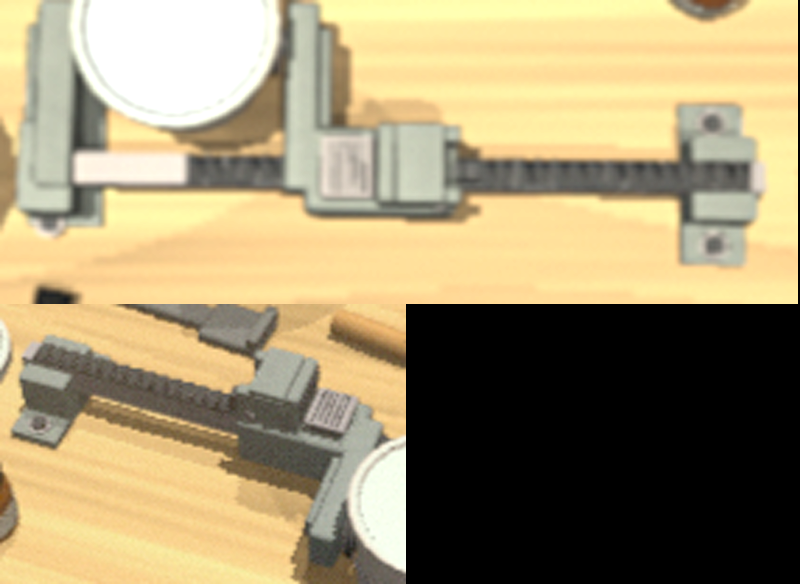

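The crop shows the ribbed button at crop (347,167), which is top-image (276.3,233.9), and scene pixel about (294,203). The grey hump is just to its right, the end-stop side, and the bar runs to (757,178) in the crop.

```bash
python3 - <<'E'
from h import *
c=cam('top');d=cam('scene')
f=lambda x,y:(185+(x+.5)/3.8-.5,190+(y+.5)/3.8-.5)
B=ray(c,*f(347,167),.084);S=ray(d,175+333.5/2.8-.5,165+106/2.8-.5,.084)
print('button top',B,'scene',S)
for p in[(322,136),(372,136),(372,198),(322,198)]:print(ray(c,*f(*p),.084))
a=ray(c,*f(130,168),.059);e=ray(c,*f(757,178),.05);print(a,e)
# bar axis over edge centres
pa=ray(c,*f(75,168),.059);pb=ray(c,*f(680,176),.059);v=(pa-pb)[:2];v/=np.linalg.norm(v)
print('clamp +y dir',v,'yaw',np.degrees(np.arctan2(-v[0],v[1])))
print('stop front face',ray(c,*f(692,176),.05),'dist',(B-ray(c,*f(692,176),.05))[:2]@v,'expect .228')
print('lid',ray(c,*f(176,47),.118))
# bar ends vs button along
print(env.get_obs()['clock'])
E
```

```text
button top [ 0.53498263 -0.04092383  0.084     ] scene [ 0.53785984 -0.0414017   0.084     ]
[ 0.55509784 -0.02491855  0.084     ]
[ 0.55499472 -0.05709668  0.084     ]
[ 0.51498038 -0.05683922  0.084     ]
[ 0.51509051 -0.02484793  0.084     ]
[0.53776187 0.10104239 0.059     ] [ 0.53080261 -0.31214726  0.05      ]
clamp +y dir [0.01663259 0.99986167] yaw -0.9530210970774238
stop front face [ 0.53227534 -0.26917377  0.05      ] dist 0.22826339983114968 expect .228
lid [0.60726471 0.06663521 0.118     ]
0.3
```

Both cameras put the button at (0.536, -0.041), and its distance to the stop measures 0.228 m against 0.228 expected. The plan is to shut the fingers, align tool z with the clamp's -y, and move above the button.

{"op": "move_arm", "data": {
  "deltas": [
    {"fingers":0,"translation":[0,0,0],"spin":-6.6},
    {"fingers":0,"translation":[0,0,0],"spin":-6.6},
    {"fingers":0,"translation":[0,0,0],"spin":-6.6},
    {"fingers":0,"translation":[0,0,0],"spin":-6.6},
    {"fingers":0,"translation":[0,0,0],"spin":-6.6},
    {"fingers":0,"translation":[0,0,0],"spin":-6.6},
    {"fingers":0,"translation":[0,0,0],"spin":-6.6},
    {"fingers":0,"translation":[0,0,0],"spin":-6.6},
    {"fingers":0,"translation":[0,0,0],"spin":-6.6},
    {"fingers":0,"translation":[0,0,0],"spin":-6.6},
    {"fingers":0,"translation":[0,0,0],"spin":-0.6}
  ],
  "newtons": 30
}}

```text
clock: 1.22
position: [0.2378, -0.5779, 0.3038]
tcp_rot: [[0.0, 1.0, -0.012], [0.0, -0.012, -1.0], [-1.0, 0.0, -0.0]]
ft_force: [-0.7, -0.5, 0.3]
finger_gap: -0.001
```

{"op": "move_arm", "data": {
  "deltas": [
    {"fingers":0,"translation":[0,14,-27],"spin":0},
    {"fingers":0,"translation":[0,14,-27],"spin":0},
    {"fingers":0,"translation":[0,14,-27],"spin":0},
    {"fingers":0,"translation":[0,14,-27],"spin":0},
    {"fingers":0,"translation":[0,14,-27],"spin":0},
    {"fingers":0,"translation":[0,14,-27],"spin":0},
    {"fingers":0,"translation":[0,14,-27],"spin":0},
    {"fingers":0,"translation":[0,14,-27],"spin":0},
    {"fingers":0,"translation":[0,14,-27],"spin":0},
    {"fingers":0,"translation":[0,14,-27],"spin":0},
    {"fingers":0,"translation":[0,14,-27],"spin":0},
    {"fingers":0,"translation":[0,14,-27],"spin":0},
    {"fingers":0,"translation":[0,14,-27],"spin":0},
    {"fingers":0,"translation":[0,14,-27],"spin":0},
    {"fingers":0,"translation":[0,14,-27],"spin":0},
    {"fingers":0,"translation":[0,14,-27],"spin":0},
    {"fingers":0,"translation":[0,14,-27],"spin":0},
    {"fingers":0,"translation":[0,14,-27],"spin":0},
    {"fingers":0,"translation":[0,14,-27],"spin":0},
    {"fingers":0,"translation":[0,14,-27],"spin":0}
  ]
}}

```text
clock: 2.88
position: [0.528, -0.0416, 0.304]
tcp_rot: [[0.0, 1.0, -0.022], [-0.0, -0.022, -1.0], [-1.0, 0.0, 0.0]]
ft_force: [0.8, -0.7, -0.8]
finger_gap: 0.002
```

{"op": "move_arm", "data": {
  "deltas": [
    {"fingers":0,"translation":[20,4,1.5],"spin":0},
    {"fingers":0,"translation":[20,4,1.5],"spin":0},
    {"fingers":0,"translation":[20,0,0],"spin":0},
    {"fingers":0,"translation":[20,0,0],"spin":0},
    {"fingers":0,"translation":[20,0,0],"spin":0},
    {"fingers":0,"translation":[15,0,0],"spin":0},
    {"fingers":0,"translation":[5,0,0],"spin":0},
    {"fingers":0,"translation":[0,0,0],"spin":0},
    {"fingers":0,"translation":[0,0,0],"spin":0}
  ]
}}

```text
clock: 3.63
position: [0.5357, -0.046, 0.1844]
tcp_rot: [[0.0, 1.0, -0.019], [-0.0, -0.019, -1.0], [-1.0, 0.0, 0.0]]
ft_force: [0.4, -0.5, -0.5]
finger_gap: 0.0
```

```bash
python3 - <<'E'
from h import *
w=cam('wrist')['image'];d=cam('scene')
j=cv2.resize(d['image'][140:265,200:350],(600,500),interpolation=cv2.INTER_CUBIC)[:, :420]
w=cv2.resize(w,(380,285))
m=np.zeros((500,800,3),np.uint8);m[:285,:380]=w;m[:,380:]=j
cv2.imwrite('pics/near.png',np.clip(m*1.5,0,255).astype(np.uint8));print(env.get_obs()['ft_force'])
E
```

```text
[ 0.25839199 -0.45772908  0.83018061]
```

View pics/near.png

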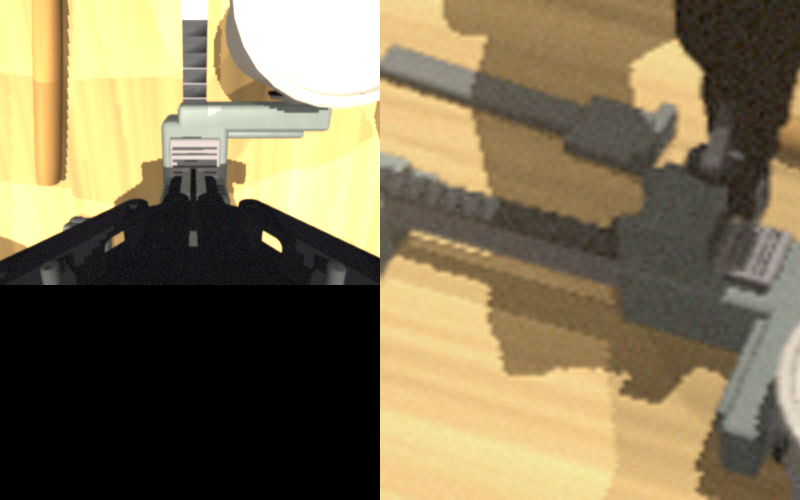

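The wrist view shows the shut fingertips (193,195) centred over the ribbed button (195,155), with the hump behind them. I'll back off 2 mm from the wall and descend gently.

{"op": "move_arm", "data": {
  "deltas": [
    {"fingers":0,"translation":[8,0,-1],"spin":0},
    {"fingers":0,"translation":[7,0,-1],"spin":0},
    {"fingers":0,"translation":[5,0,0],"spin":0},
    {"fingers":0,"translation":[3,0,0],"spin":0},
    {"fingers":0,"translation":[2,0,0],"spin":0},
    {"fingers":0,"translation":[0,0,0],"spin":0},
    {"fingers":0,"translation":[0,0,0],"spin":0}
  ]
}}

```text
clock: 4.32
position: [0.5355, -0.044, 0.1589]
tcp_rot: [[-0.0, 1.0, -0.018], [0.0, -0.018, -1.0], [-1.0, -0.0, -0.0]]
ft_force: [0.8, 0.5, -0.5]
finger_gap: -0.002
```

{"op": "move_arm", "data": {
  "deltas": [
    {"fingers":0,"translation":[2,0,0],"spin":0},
    {"fingers":0,"translation":[2,0,0],"spin":0},
    {"fingers":0,"translation":[1,0,0],"spin":0},
    {"fingers":0,"translation":[0,0,0],"spin":0},
    {"fingers":0,"translation":[0,0,0],"spin":0}
  ]
}}

```text
clock: 4.73
position: [0.5357, -0.0441, 0.1541]
tcp_rot: [[0.001, 1.0, -0.018], [-0.0, -0.018, -1.0], [-1.0, 0.001, 0.0]]
ft_force: [1.1, 0.0, 3.9]
finger_gap: 0.005
```

{"op": "move_arm", "data": {
  "deltas": [
    {"fingers":0,"translation":[2,0,0],"spin":0},
    {"fingers":0,"translation":[2,0,0],"spin":0},
    {"fingers":0,"translation":[1,0,0],"spin":0},
    {"fingers":0,"translation":[0.5,0,0],"spin":0},
    {"fingers":0,"translation":[0,0,0],"spin":0},
    {"fingers":0,"translation":[0,0,0],"spin":0}
  ]
}}

```text
clock: 5.23
position: [0.5357, -0.0441, 0.1486]
tcp_rot: [[0.001, 1.0, -0.018], [-0.0, -0.018, -1.0], [-1.0, 0.001, 0.0]]
ft_force: [-0.4, -0.0, 10.8]
finger_gap: 0.002
```

At 10.8 N the button is hard down. Next I push back.

{"op": "move_arm", "data": {
  "deltas": [
    {"fingers":0,"translation":[0.3,0,1],"spin":0},
    {"fingers":0,"translation":[0,0,1],"spin":0},
    {"fingers":0,"translation":[0,0,1],"spin":0},
    {"fingers":0,"translation":[0,0,1],"spin":0},
    {"fingers":0,"translation":[0,0,1],"spin":0},
    {"fingers":0,"translation":[0,0,2],"spin":0},
    {"fingers":0,"translation":[0,0,2],"spin":0},
    {"fingers":0,"translation":[0,0,2],"spin":0},
    {"fingers":0,"translation":[0,0,2],"spin":0},
    {"fingers":0,"translation":[0,0,2],"spin":0}
  ]
}}

```text
clock: 6.07
position: [0.5355, -0.0583, 0.1486]
tcp_rot: [[0.001, 1.0, -0.017], [0.001, -0.017, -1.0], [-1.0, 0.001, -0.001]]
ft_force: [-2.5, 4.3, 15.3]
finger_gap: -0.004
```

{"op": "move_arm", "data": {
  "deltas": [
    {"fingers":0,"translation":[0,0,6],"spin":0},
    {"fingers":0,"translation":[0,0,7],"spin":0},
    {"fingers":0,"translation":[0,0,7],"spin":0},
    {"fingers":0,"translation":[0,0,7],"spin":0},
    {"fingers":0,"translation":[0,0,7],"spin":0},
    {"fingers":0,"translation":[0,0,7],"spin":0},
    {"fingers":0,"translation":[0,0,7],"spin":0},
    {"fingers":0,"translation":[0,0,7],"spin":0},
    {"fingers":0,"translation":[0,0,7],"spin":0},
    {"fingers":0,"translation":[0,0,4],"spin":0}
  ]
}}

```text
clock: 6.9
position: [0.5343, -0.1251, 0.1485]
tcp_rot: [[0.001, 1.0, -0.018], [0.0, -0.018, -1.0], [-1.0, 0.001, -0.0]]
ft_force: [-1.8, 3.9, 16.2]
finger_gap: 0.005
```

```bash
python3 - <<'E'
from h import *
w=cam('wrist')['image'];d=cam('scene')
j=cv2.resize(d['image'][140:265,175:325],(600,500),interpolation=cv2.INTER_CUBIC)[:, :420]
w=cv2.resize(w,(380,285))
m=np.zeros((500,800,3),np.uint8);m[:285,:380]=w;m[:,380:]=j
cv2.imwrite('pics/mid.png',np.clip(m*1.5,0,255).astype(np.uint8));o=env.get_obs();print(o['ft_force'],o['position'])
E
```

```text
[-1.09950855 -3.17095125 15.58692308] [ 0.53428526 -0.12569571  0.14853934]
```

View pics/mid.png

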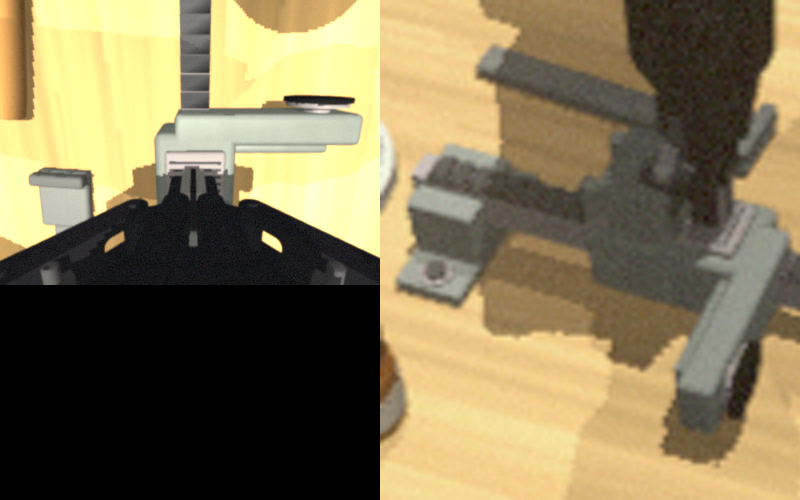

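The jaw is travelling with the finger: the wrist view shows the arm and pad well clear of the pail, with the button still covered. The end stop is ahead, so I continue and then take small steps to the stop.

{"op": "move_arm", "data": {
  "deltas": [
    {"fingers":0,"translation":[0,0,4],"spin":0},
    {"fingers":0,"translation":[0,0,7],"spin":0},
    {"fingers":0,"translation":[0,0,7],"spin":0},
    {"fingers":0,"translation":[0,0,7],"spin":0},
    {"fingers":0,"translation":[0,0,7],"spin":0},
    {"fingers":0,"translation":[0,0,7],"spin":0},
    {"fingers":0,"translation":[0,0,7],"spin":0},
    {"fingers":0,"translation":[0,0,7],"spin":0},
    {"fingers":0,"translation":[0,0,6],"spin":0},
    {"fingers":0,"translation":[0,0,4],"spin":0},
    {"fingers":0,"translation":[0,0,2],"spin":0},
    {"fingers":0,"translation":[0,0,1],"spin":0},
    {"fingers":0,"translation":[0,0,1],"spin":0},
    {"fingers":0,"translation":[0,0,1],"spin":0}
  ]
}}

```text
clock: 8.17
position: [0.5331, -0.1924, 0.1486]
tcp_rot: [[0.001, 1.0, -0.017], [0.0, -0.017, -1.0], [-1.0, 0.0, -0.0]]
ft_force: [-2.2, 3.7, 16.5]
finger_gap: 0.001
```

{"op": "move_arm", "data": {
  "deltas": [
    {"fingers":0,"translation":[0,0,1],"spin":0},
    {"fingers":0,"translation":[0,0,1],"spin":0},
    {"fingers":0,"translation":[0,0,1],"spin":0},
    {"fingers":0,"translation":[0,0,1],"spin":0},
    {"fingers":0,"translation":[0,0,1],"spin":0},
    {"fingers":0,"translation":[0,0,0],"spin":0}
  ]
}}

```text
clock: 8.67
position: [0.533, -0.1976, 0.1485]
tcp_rot: [[0.0, 1.0, -0.017], [0.0, -0.017, -1.0], [-1.0, 0.0, -0.0]]
ft_force: [-2.9, 2.6, 16.0]
finger_gap: 0.002
```

{"op": "move_arm", "data": {
  "deltas": [
    {"fingers":0,"translation":[0,0,1],"spin":0},
    {"fingers":0,"translation":[0,0,1],"spin":0},
    {"fingers":0,"translation":[0,0,1],"spin":0},
    {"fingers":0,"translation":[0,0,0],"spin":0}
  ]
}}

```text
clock: 9.0
position: [0.533, -0.2003, 0.1486]
tcp_rot: [[0.001, 1.0, -0.017], [0.001, -0.017, -1.0], [-1.0, 0.001, -0.001]]
ft_force: [-1.9, 5.3, 16.4]
finger_gap: -0.0
```

{"op": "move_arm", "data": {
  "deltas": [
    {"fingers":0,"translation":[0,0,1],"spin":0},
    {"fingers":0,"translation":[0,0,1],"spin":0},
    {"fingers":0,"translation":[0,0,0],"spin":0}
  ]
}}

```text
clock: 9.25
position: [0.5331, -0.2015, 0.1485]
tcp_rot: [[0.001, 1.0, -0.017], [0.002, -0.017, -1.0], [-1.0, 0.001, -0.002]]
ft_force: [-1.7, 9.2, 17.5]
finger_gap: -0.004
```

{"op": "move_arm", "data": {
  "deltas": [
    {"fingers":0,"translation":[0,0,1],"spin":0},
    {"fingers":0,"translation":[0,0,1],"spin":0},
    {"fingers":0,"translation":[0,0,0],"spin":0}
  ]
}}

```text
clock: 9.5
position: [0.5333, -0.2035, 0.1486]
tcp_rot: [[0.001, 1.0, -0.016], [0.002, -0.016, -1.0], [-1.0, 0.001, -0.002]]
ft_force: [-0.9, 8.9, 15.1]
finger_gap: -0.003
```

{"op": "move_arm", "data": {
  "deltas": [
    {"fingers":0,"translation":[0,0,1],"spin":0},
    {"fingers":0,"translation":[0,0,1],"spin":0},
    {"fingers":0,"translation":[0,0,0],"spin":0}
  ]
}}

```text
clock: 9.75
position: [0.5333, -0.2052, 0.1485]
tcp_rot: [[0.001, 1.0, -0.016], [0.002, -0.016, -1.0], [-1.0, 0.001, -0.002]]
ft_force: [-1.5, 11.1, 15.6]
finger_gap: -0.002
```

The jaw appears to be on the stop, with the fingertip sliding up to the thumb rest. I'll bear on the wall to confirm.

{"op": "move_arm", "data": {
  "deltas": [
    {"fingers":0,"translation":[0,0,1],"spin":0},
    {"fingers":0,"translation":[0,0,1],"spin":0},
    {"fingers":0,"translation":[0,0,0],"spin":0}
  ]
}}

```text
clock: 10.0
position: [0.5333, -0.2054, 0.1485]
tcp_rot: [[0.001, 1.0, -0.015], [0.004, -0.015, -1.0], [-1.0, 0.001, -0.004]]
ft_force: [-2.6, 22.3, 19.7]
finger_gap: 0.001
```

{"op": "move_arm", "data": {
  "deltas": [
    {"fingers":0,"translation":[0,0,1],"spin":0},
    {"fingers":0,"translation":[0,0,0.5],"spin":0},
    {"fingers":0,"translation":[0,0,0],"spin":0}
  ]
}}

```text
clock: 10.25
position: [0.5334, -0.2055, 0.1486]
tcp_rot: [[0.001, 1.0, -0.014], [0.005, -0.014, -1.0], [-1.0, 0.0, -0.005]]
ft_force: [-4.5, 29.7, 21.7]
finger_gap: 0.001
```

It holds at 30 N with no movement, so the jaw is against the stop. I'll ease most of the push, lift straight up, then check.

{"op": "move_arm", "data": {
  "deltas": [
    {"fingers":0,"translation":[0,0,-1.5],"spin":0},
    {"fingers":0,"translation":[0,0,-1],"spin":0},
    {"fingers":0,"translation":[-3,0,0],"spin":0},
    {"fingers":0,"translation":[-4,0,0],"spin":0},
    {"fingers":0,"translation":[-5,0,0],"spin":0},
    {"fingers":0,"translation":[-8,0,-0.5],"spin":0},
    {"fingers":0,"translation":[-15,0,-1],"spin":0},
    {"fingers":0,"translation":[-20,0,0],"spin":0},
    {"fingers":0,"translation":[-25,0,0],"spin":0},
    {"fingers":0,"translation":[-30,0,0],"spin":0},
    {"fingers":0,"translation":[-30,0,0],"spin":0},
    {"fingers":0,"translation":[-20,-20,20],"spin":0},
    {"fingers":0,"translation":[0,-25,30],"spin":0},
    {"fingers":0,"translation":[0,-25,30],"spin":0},
    {"fingers":0,"translation":[0,-20,30],"spin":0},
    {"fingers":0,"translation":[0,0,30],"spin":0},
    {"fingers":0,"translation":[0,0,30],"spin":0},
    {"fingers":0,"translation":[0,0,20],"spin":0},
    {"fingers":0,"translation":[0,0,0],"spin":0},
    {"fingers":0,"translation":[0,0,0],"spin":0}
  ]
}}

```text
clock: 11.92
position: [0.4387, -0.3956, 0.3072]
tcp_rot: [[-0.001, 1.0, -0.019], [0.001, -0.019, -1.0], [-1.0, -0.001, -0.001]]
ft_force: [-0.8, 0.5, -0.1]
finger_gap: 0.004
```

```bash
python3 - <<'E'
from h import *
t=cam('top')['image'];d=cam('scene')['image']
m=np.zeros((560,800,3),np.uint8)
i=cv2.resize(t[170:310,185:455],(800,415),interpolation=cv2.INTER_CUBIC)[:300]
m[:300]=i
j=cv2.resize(d[140:270,130:400],(540,260),interpolation=cv2.INTER_CUBIC);m[300:560,:540]=j
cv2.imwrite('pics/end.png',np.clip(m*1.5,0,255).astype(np.uint8));print(env.get_obs()['ft_force'])
E
```

```text
[-0.35395702 -0.04591465  0.18254312]
```

View pics/end.png

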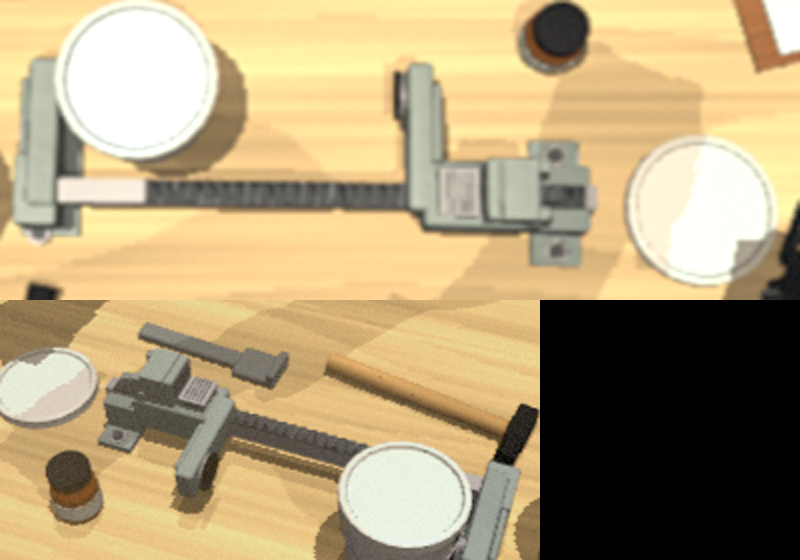

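The end view shows the jaw body against the stop block, the pail at (137,80) standing, and the jar, spare lid, opener and mallet in place. One numeric check of travel and pail position, then hand in.

```bash
python3 - <<'E'
from h import *
c=cam('top')
s=800/270
g=lambda x,y,z:ray(c,185+(x+.5)/s-.5,170+(y+.5)/s-.5,z)
B=g(460,192,.084);print('button',B,'travel',-0.0409-B[1],'lid',g(136.5,80,.118),'was .607 .067')
o=cv2.imread('pics/top.png');df=cv2.absdiff(o,c['image']).max(2)
for n,(u,v) in dict(jar=(372,182),opener=(355,290),mallet=(240,287),lid=(231,197)).items():print(n,np.median(df[v-12:v+12,u-12:u+12]))
E
python3 -c "
from plant import env
print(env.get_obs()['clock'],env.job_done())"
```

```text
button [ 0.53228047 -0.19699893  0.084     ] travel 0.15609892607669162 lid [0.62026119 0.06729188 0.118     ] was .607 .067
jar 3.0
opener 11.0
mallet 5.0
lid 6.0
the job is handed in; nothing more can be done
12.0667 None
```

The clamp is open and the job is handed in at about 12 s. With shut fingertips I pressed the release hard down (about 11 N). Keeping it down, I pushed the jaw back until it stood still under 30 N against the end stop, then let go, lifted clear and moved away.

**Jaw:** the top camera gives 0.1561 m of travel against 0.156 expected. The wrist force was about 0 after I moved clear.

**Other things:** the last picture shows the pail standing and the jar, mallet, opener and spare lid in place. I compared the pictures before and after. The changes around the jar, mallet and pail lid were small. They were larger around the opener (median 11 grey levels), which I did not look into. The spare lid I checked only by eye.

**One disagreement:** my lid x readings differ by 13 mm (0.607 m, then 0.620 m). The first came from a crop that cut the lid off, so I trust the second. The lid's centre is at about pixel (231,197) in the top picture both before and after.

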